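Set the peel cutter one step and shut its hopper

TASK

Get the peel cutter ready for the next batch. On its sloping steel dial, draw the spring pin by its black knob, swing the selector arm one hole clockwise (as seen facing the dial) and let the pin drop fully into that next hole; then lift the knee of the folding stay past centre to unlock it and lower the hopper lid until it is shut. Leave the glass jar beside the dial and the pepper mill behind the stay standing where they are.

Things in the scene. Friction and masses are not known exactly. Their poses are not given: they have to be found in the camera images.
- cutter: The peel cutter, fixed to the worktop: white base 240 x 360 x 30 mm; origin at the table, under the middle of the base (the base runs from y -165 to +195). Its x points from its front (robot side) to its back, y to its left, z up. The sloping dial stands on the left half (axis at y +110), the open steel hopper (170 x 150 mm, rim 150 mm above the table, centre y -85) on the right half.
- dial_centre (a point): Point on the axis of the steel dial plate (180 mm across), level with the plate's face. z axis = the outward normal of the face, leaning 28 deg from vertical towards the cutter's front. The plate is clamped and does not turn; it has 9 like holes, 15 mm wide, 40 deg apart on a circle of 70 mm radius. It is set at a different angle each time.
- knob (a point): Black round knob on the spring pin, at the end of the dark steel selector arm: 29 mm across (34 at its cap), 32 mm long along the dial normal; point on its axis, mid-length, 42 mm out from the plate's face with the pin home. z axis = dial normal. It spins freely on the pin, so the tool need not turn as the arm swings. The arm (34 mm wide here) lies below it, its top 17 mm out from the face.
- pin_tip (a point): Lower end of the 10 mm pin; 10 mm below the plate's face when the pin is home.
- next_hole (a point): Mouth of the target hole, in the plate face: the next one clockwise as seen facing the dial (turning by the right-hand rule about minus the dial normal), 40 deg from the start. Over the dial, along the cutter's y, runs a carrying bar (12 mm thick, 325 mm above the table, 45 mm behind the dial's axis, cutter y +12 to +186, on two posts at cutter x +110): come in along the normal.
- pin (a joint): Draw of the pin along the dial normal, m: 0 home in a hole, 0.010 just clear of the plate, 0.018 fully drawn. Spring: 6 N when home to 11.5 N fully drawn. Let go between holes, it rides on the plate at 0.010 and snaps into a hole when swung over it.
- selector (a joint): Angle of the selector arm about the dial axis, rad: 0 at the start, grows clockwise as seen facing the dial; next hole at 0.698. Turns easily (about 0.1 N m) once the pin is drawn; within 0.03 rad of a hole the pin drops in.
- stay_peg (a point): Grip point on the round steel peg (14 mm across, 85 mm long) that sticks out level to the cutter's right (minus y) from the knee of the folding stay, on the hopper's right side: on the peg's axis, 55 mm outside the stay's bars, 63 mm outside the lid's edge. About 180 mm above the table at the start.
- stay_pivot (a point): Point on the axis (the cutter's y) of the pivot where the stay's lower bar is pinned to the hopper's side, at the same y as stay_peg. The peg moves on an 80 mm circle about this axis: 40 deg above level towards the back when locked; centre is passed 6 deg higher. Carried on to about 108 deg (leaning to the front) it brings the lid halfway down, 40 deg from shut; it cannot pull it farther.
- knee (a joint): Bend of the stay's knee, rad: 0 locked against its stop, 0.21 straight (centre), grows as the knee is lifted up and to the front and folds; about 2.75 with the lid shut. At 0 the lid cannot be pushed down. The stay links to the lid: carrying the peg round its circle lowers the lid halfway; the rest is done by pressing on the lid.
- lid (a joint): Hopper lid, rad: 0 standing open (80 deg from level), 1.40 shut. It has a black bar handle (90 x 12 mm, 14 mm high) along its free edge. The hinge is stiff enough that the lid stays where it is left; about 2 to 5 N at its free edge closes it once the stay is past centre.
- lid_edge (a point): Middle of the lid's free edge (lid 178 x 156 x 8 mm, steel), on its underside; at the start about 325 mm above the table.
- lid_hinge (a point): Middle of the lid's hinge line at the back of the hopper's rim, 152 mm above the table; the axis is the cutter's y.
- jar_a: Open glass jar, 82 mm across, 105 mm tall, to the left of the dial; origin under its centre.
- pepper_mill: Dark wooden pepper mill, 52 mm across, 160 mm tall, behind and to the right of the stay's peg; origin under its centre.

How it is judged:
By the outcome, as a careful person would: the job done as asked, in the order asked, and still so for the second after the job is handed in, with the robot touching nothing.
It also fails if it takes over 58 s, if anything falls off the work surface, if the arm or the gripper's body presses on something with over 40 N, if the wrist force passes 120 N, or if a joint passes its speed limit or range.

ROBOT

A 6-joint arm with a two-finger parallel gripper is mounted at the origin on the work surface. World frame = base frame: x ahead of the robot, y to its left, z up, the work surface at z = 0. Lengths are in m, angles in rad, forces in N, time in s.
With the tool pointing down it reaches from about 0.3 to 0.775 m from the base axis. Payload 14.6 kg.
Tool frame: the origin (TCP) lies midway between the tips of the shut fingers; the grasp point (between the pads) lies 19 mm behind it; z points along the fingers, y is the line along which they close (so a half turn about z gives the same grasp; the last joint's range is limited). The gripper opens to 85 mm and grips with 20 to 120 N. Pads are 22 mm wide; open, the fingers measure 114 mm over their backs; the gripper's body (76 mm by 85 mm) begins 54 mm behind the grasp point. The pads swing forward as they close: fully open they stand 13 mm farther back than shut.
Start: joints at [-1.246, 0.3, 1.521, -0, 1.321, -0.067], TCP at [0.21, -0.508, 0.231] pointing down, gripper open.
Joint ranges: [-3.03, 3.03], [-0.79, 2.21], [0.23, 2.52], [-1.04, 4.18], [0, 3.07], [-2.55, 2.55]. Speed limits (rad/s): [2.22, 2.22, 2.57, 3.14, 3.14, 3.14].

INTERFACE

Orientations are given as a 3x3 rotation matrix whose columns are the frame's x, y, z axes.
In Python, from bench import bot gives the robot as it stands.
- The arm moves only by the tool drive_effector, called after "Emit:" as name(argument=value, ...), one argument or row to a line, values as JSON. Schema: {"type":"object","properties":{"deltas":{"type":"array","items":{"type":"array","prefixItems":[{"type":"array","items":{"type":"number"},"minItems":3,"maxItems":3},{"type":"array","items":{"type":"number"},"minItems":3,"maxItems":3},{"type":"number"}],"minItems":3,"maxItems":3},"minItems":1,"maxItems":12},"clamp_n":{"type":"number"},"only":{"type":"string"},"quiet":{"type":"boolean"},"lines":{"type":"string"}},"required":["deltas"],"additionalProperties":false}. deltas is a list of rows, 1 to 12 of them, each written [[dx, dy, dz], [rx, ry, rz], opening]: dx, dy, dz in m, then a rotation vector rx, ry, rz in rad, then the opening from 0.0 (shut) to 1.0 (fully open); each row shifts and turns the commanded pose from where the row before left it, along the tool's axes as they then stand; what a row does not reach is not made up. A row lasts 1/10 s, in which the tool goes at most 0.05 m and 0.15 rad, less where a joint would pass 70% of its speed; a pose out of reach is approached as far as the arm can. The fingers move at their own pace and stop on an object; clamp_n is the grip in N (left out, the last holds). Time passes only in rows, so rows that do not move let the fingers close. The tool returns the time, the measured TCP pose, the force, the opening and the grip force at its end. only (a regular expression) keeps the lines of the reply that match it, lines (a string "A,B") keeps lines A to B, and quiet returns only ok. Input that does not fit is refused with a message, and nothing moves.
- bot.get_obs(): the state, without advancing time (a new reading comes with each control period).
- bot.grab_frame(name): name is "side" or "top"; returns a dict with "color" (384x512x3 uint8, red, green, blue), "fov_y" (degrees; the focal length in pixels is half the picture's height over the tangent of half this angle, whatever the lens; pixels are square), "cx", "cy" (the principal point, pixels), "rvec" (rotation vector, rad) and "tvec" (3), from world to camera coordinates, as OpenCV has them. Camera axes: x right, y down, z forward; pixel columns grow to the right and rows downward; lengths in m; the calibration is good to about 2 mm. A picture is of the moment at which its call begins. There is no depth.
- bot.job_done(): hands the job in; it is judged then, once.
The state is a dict: "time": time; "q": joint angles; "joint_vel": joint speeds; "joint_efforts": joint torques, N m; "position": TCP position; "tcp_rot": TCP orientation; "force": force on the tool from outside, world axes, zero at the start; "torque": the same for the moment, N m; "opening": opening from 0.0 (shut) to 1.0 (fully open); "grasp_force": force on a finger pad.
Only numpy, scipy, OpenCV 4.12 (cv2) and the standard library are available. Lean on these libraries where they do the work, as an engineer would, in place of code of your own. Each camera call takes 0.05 s, during which the arm holds its last target. There are 200 camera calls.

## Working session

There is one attempt and no reset: what is moved stays moved. The work goes in short steps, Python scripts to look and compute and a tool call to move; the robot and the scene stay as the last step left them, time stands still between calls to the robot, and variables do not carry over. Pictures are saved under pics/ and viewed, at most 10 in all, crops included, and the job is handed in when it is done.

```bash
ls; mkdir -p pics; python3 - <<'E'
from bench import bot
import cv2,numpy as np
for n in ("side","top"):
    f=bot.grab_frame(n); cv2.imwrite(f"pics/{n}0.png",f["color"][:,:,::-1])
    print(n,f["fov_y"],f["cx"],f["cy"],f["rvec"],f["tvec"])
    R=cv2.Rodrigues(np.array(f["rvec"]))[0]; print(-R.T@np.array(f["tvec"]),R[2])
o=bot.get_obs();print(o["time"],o["position"],o["tcp_rot"])
E
```

```text
bench.py
pics
side 52.34485051673465 253.07397348754444 197.08841687345338 [ 0.23473394 -2.88372498  1.02614889] [0.63056672 0.20119197 1.23194744]
[0.49977111 0.71755628 1.09138853] [ 0.11839277 -0.62171299 -0.77424551]
top 55.81065410554708 264.1558687811537 192.80192545837423 [ 2.19576958 -2.15342864  0.1048346 ] [0.02328673 0.64811728 1.02240675]
[0.54906801 0.03776546 1.07843031] [ 0.09354091 -0.00177164 -0.99561386]
0.1 [ 0.20993644 -0.50813151  0.2307642 ] [[ 9.24219167e-01  3.81862286e-01 -3.54532142e-04]
 [ 3.81862447e-01 -9.24218624e-01  1.00338279e-03]
 [ 5.54888387e-05 -1.06272812e-03 -9.99999434e-01]]
```

View pics/side0.png

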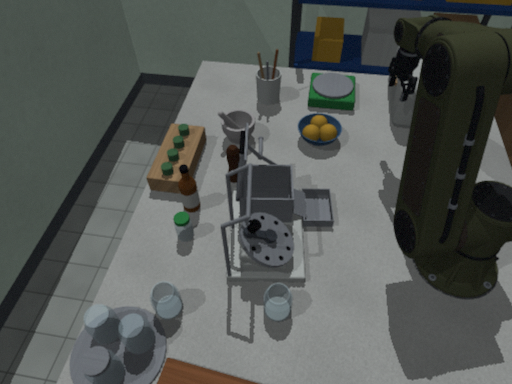

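View pics/top0.png

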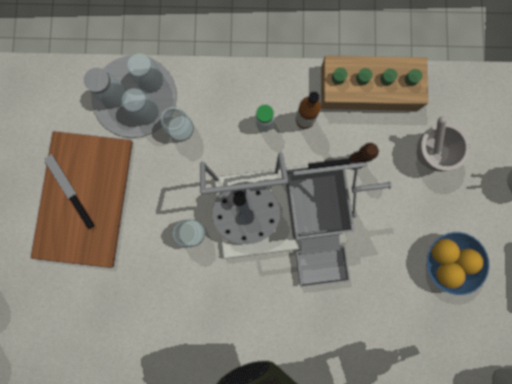

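The side view shows the dial at about (266,238), the knob at (254,226) and the hopper and lid at (265,180). The top view shows the dial at (246,215), the knob at (240,198), the peg at about (375,187), the mill at (369,152) and the jar at (188,233). I'll zoom in on both.

```bash
python3 - <<'E'
import cv2
a=cv2.imread("pics/side0.png")[120:285,205:345]; b=cv2.imread("pics/top0.png")[135:295,195:395]
cv2.imwrite("pics/sidez.png",cv2.resize(a,None,fx=3.6,fy=3.6,interpolation=cv2.INTER_CUBIC)); cv2.imwrite("pics/topz.png",cv2.resize(b,None,fx=3.7,fy=3.7,interpolation=cv2.INTER_CUBIC))
E
```

```text
(no output)
```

View pics/sidez.png

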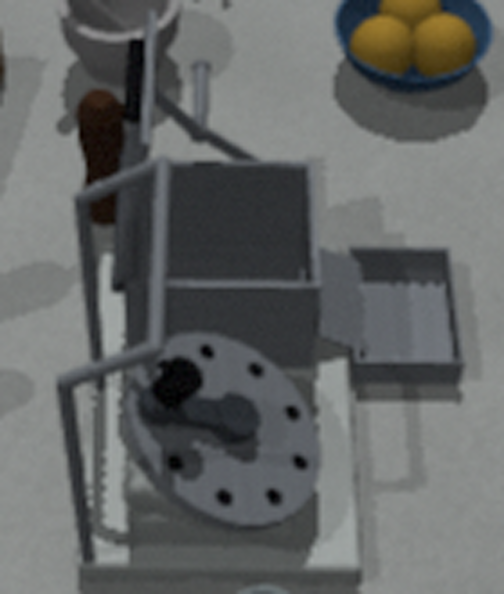

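View pics/topz.png

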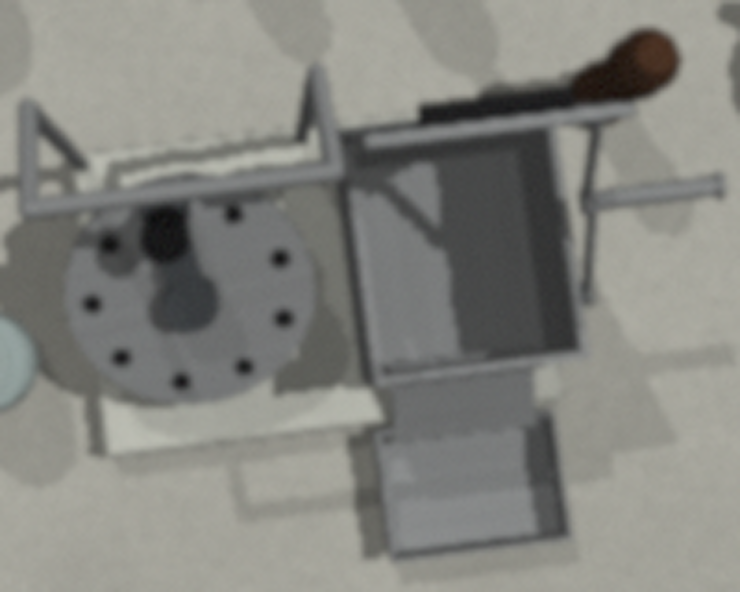

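The zoomed views show 8 free holes in the top view and 7 in the side view, with the knob at topz (165,233) and sidez (178,382). The peg runs from topz (595,200) to (718,186). Next I'll triangulate.

```bash
cat > h.py <<'E'
import numpy as np,cv2
from bench import bot
class Cam:
    def __init__(s,n):
        f=bot.grab_frame(n); s.img=f["color"]; s.R=cv2.Rodrigues(np.array(f["rvec"]))[0]; s.t=np.array(f["tvec"])
        s.f=192/np.tan(np.radians(f["fov_y"])/2); s.K=np.array([[s.f,0,f["cx"]],[0,s.f,f["cy"]],[0,0,1]]); s.c=-s.R.T@s.t
    def ray(s,p): d=s.R.T@np.linalg.solve(s.K,[p[0],p[1],1]); return d/np.linalg.norm(d)
    def z(s,p,z): d=s.ray(p); return s.c+d*(z-s.c[2])/d[2]
    def proj(s,P): q=s.K@(s.R@np.array(P)+s.t); return q[:2]/q[2]
def tri(cs,ps):
    A=0;b=0;M=[]
    for c,p in zip(cs,ps):
        d=c.ray(p);Q=np.eye(3)-np.outer(d,d);A=A+Q;b=b+Q@c.c;M.append((Q,c.c))
    X=np.linalg.solve(A,b); return X,max(np.linalg.norm(Q@(X-c)) for Q,c in M)
def dark(c,p,r=3):  # darkness-weighted centroid
    for _ in range(3):
        x,y=np.round(p).astype(int); w=c.img[y-r:y+r+1,x-r:x+r+1].sum(2).astype(float); w=np.clip(np.percentile(w,60)-w,0,None)
        Y,X=np.mgrid[y-r:y+r+1,x-r:x+r+1]; p=np.array([(w*X).sum(),(w*Y).sum()])/w.sum()
    return p
ST=lambda p:((p[0]+.5)/3.6+205-.5,(p[1]+.5)/3.6+120-.5)
TT=lambda p:((p[0]+.5)/3.7+195-.5,(p[1]+.5)/3.7+135-.5)
E
python3 - <<'E'
from h import *
np.set_printoptions(precision=4,suppress=True)
S,T=Cam("side"),Cam("top")
sh=[ST(p) for p in [(207,352),(257,370),(292,413),(300,462),(273,497),(224,497),(176,462)]]
th=[TT(p) for p in [(234,213),(280,258),(284,318),(244,367),(180,382),(121,357),(91,304),(109,243)]]
sh=[dark(S,p) for p in sh]; th=[dark(T,p) for p in th]
H=[]
for k in (0,1):
  H=[tri((S,T),(sh[i],th[i+k])) for i in range(7)]
  P=np.array([h[0] for h in H]); print(k,[round(h[1]*1000,1) for h in H]); print(P)
  c=P.mean(0);u,s,v=np.linalg.svd(P-c); n=v[2]*np.sign(v[2][2]); print("n",n,"tilt",np.degrees(np.arccos(n[2])),"yaw",np.degrees(np.arctan2(-n[1],-n[0])))
# hopper rim
for nme,C,ps in (("T",T,[TT(p) for p in [(373,387),(580,352),(343,130)]]),("S",S,[ST(p) for p in [(165,285),(320,285),(312,162),(163,160)]])):
  print(nme,np.array([C.z(p,.15) for p in ps]))
print("knobTop", T.z(TT((165,233)),.25), tri((S,T),(ST((178,382)),TT((165,233)))))
print("peg tip", tri((S,T),(ST((200,65)),TT((718,186)))), "peg base",tri((S,T),(ST((200,132)),TT((592,201)))))
E
```

```text
0 [np.float64(17.1), np.float64(22.6), np.float64(18.3), np.float64(5.2), np.float64(9.7), np.float64(19.4), np.float64(19.4)]
[[0.6189 0.0524 0.1763]
 [0.5863 0.0192 0.1144]
 [0.5488 0.014  0.0471]
 [0.524  0.0439 0.0146]
 [0.5268 0.0933 0.0352]
 [0.5548 0.1355 0.0971]
 [0.5916 0.1501 0.1636]]
n [-0.8492 -0.162   0.5027] tilt 59.82257374955154 yaw 10.798753921224984
1 [np.float64(0.6), np.float64(1.0), np.float64(0.7), np.float64(0.6), np.float64(0.7), np.float64(0.6), np.float64(0.7)]
[[0.6074 0.0195 0.1298]
 [0.5651 0.0157 0.1081]
 [0.5299 0.0437 0.0912]
 [0.5182 0.0896 0.088 ]
 [0.5349 0.1327 0.0999]
 [0.5728 0.1525 0.1219]
 [0.6141 0.139  0.1421]]
n [-0.4644 -0.063   0.8834] tilt 27.946262853857547 yaw 7.729856210650458
T [[ 0.5193 -0.0457  0.15  ]
 [ 0.546  -0.1881  0.15  ]
 [ 0.6973 -0.0227  0.15  ]]
S [[ 0.6505 -0.0303  0.15  ]
 [ 0.5189 -0.0509  0.15  ]
 [ 0.5412 -0.1957  0.15  ]
 [ 0.678  -0.1772  0.15  ]]
knobTop [0.6147 0.0932 0.25  ] (array([0.6183, 0.097 , 0.1916]), np.float64(0.0010867352261300519))
peg tip (array([ 0.6585, -0.2727,  0.185 ]), np.float64(0.000268891393883782)) peg base (array([ 0.6463, -0.1894,  0.1795]), np.float64(0.0012428861544250358))
```

```bash
cat >> h.py <<'E'
np.set_printoptions(precision=4,suppress=True)
yaw=np.radians(8.2); cy_,sy_=np.cos(yaw),np.sin(yaw)
X=np.array([cy_,sy_,0]);Y=np.array([-sy_,cy_,0]);Z=np.array([0,0,1.])
th=np.radians(28); n=-np.sin(th)*X+np.cos(th)*Z
E
python3 - <<'E'
from h import *
from scipy.optimize import least_squares
S,T=Cam("side"),Cam("top")
sh=[ST(p) for p in [(207,352),(257,370),(292,413),(300,462),(273,497),(224,497),(176,462)]]
tt=[TT(p) for p in [(234,213),(280,258),(284,318),(244,367),(180,382),(121,357),(91,304),(109,243)]]
sh=[dark(S,p) for p in sh]; tt=[dark(T,p) for p in tt]
P=np.array([tri((S,T),(sh[i],tt[i+1]))[0] for i in range(7)])
e1=Y; e2=np.cross(n,Y)
mod=lambda v:np.array([v[:3]+.07*(np.cos(v[3]-np.radians(40)*(i+2))*e1+np.sin(v[3]-np.radians(40)*(i+2))*e2) for i in range(7)])
best=min((least_squares(lambda v:(mod(v)-P).ravel(),[*P.mean(0),a]) for a in (0,2,4)),key=lambda r:r.cost)
v=best.x;D=v[:3];print("centre",D,"phi",v[3]%6.283,"rms mm",1000*np.sqrt(2*best.cost/7))
h=lambda k:D+.07*(np.cos(v[3]-np.radians(40)*k)*e1+np.sin(v[3]-np.radians(40)*k)*e2)
print("hole0",h(0),"knob",h(0)+.042*n,"next",h(1),"next px top",T.proj(h(1)),tt[0],"knob px",T.proj(h(0)+.05*n),S.proj(h(0)+.05*n), TT((165,233)),ST((178,382)))
O=D-(D@Y)*Y+0; print("D in cutter dirs", D@X,D@Y)
print("cutter y=0 line at", D@Y-.11, " hopper centre y", D@Y-.195)
for m,c,ps in (("T",T,[TT(p) for p in [(373,387),(580,352),(343,130)]]),("S",S,[ST(p) for p in [(320,285),(312,162)]])):
  print(m,[(c.z(p,.15)@X-D@X,c.z(p,.15)@Y-D@Y) for p in ps])
for a,b in (((200,65),(718,186)),((200,132),(592,201))):
  p=tri((S,T),(ST(a),TT(b)))[0]; print("peg",p@X-D@X,p@Y-D@Y,p[2])
# knob clear of the bar
for k in (0,1):
  K=h(k)+.042*n; B=D+.045*X; 
  for hh in (.319,.325,.331):
    w=np.array([(B-K)@X,0,hh-K[2]]); print(k,"bar rel knob: along n",-np.sin(th)*w[0]+np.cos(th)*w[2],"perp",np.cos(th)*w[0]+np.sin(th)*w[2])
# mill & jar
print("mill top px both", tri((S,T),((205+98/3.6,120+98/3.6),TT((655,60)))))
print("R tool cols", np.c_[np.cross(-Y,-n),-Y,-n])
E
```

```text
centre [0.5798 0.0828 0.1202] phi 4.837165091944037 rms mm 0.4574130518219729
hole0 [0.6392 0.1002 0.1528] knob [0.6197 0.0974 0.1898] next [0.6366 0.0526 0.1478] next px top [257.7437 192.6406] [257.4697 191.8222] knob px [239.1564 198.7975] [254.4719 224.6642] (239.22972972972974, 197.6081081081081) (254.08333333333331, 225.75)
D in cutter dirs 0.5856782406430006 -0.0007172358575191079
cutter y=0 line at -0.11071723585751911  hopper centre y -0.1957172358575191
T [(np.float64(-0.07818278042936011), np.float64(-0.1185974888415844)), (np.float64(-0.072091533978066), np.float64(-0.26335593578988664)), (np.float64(0.10128857264726232), np.float64(-0.12123029261824701))]
S [(np.float64(-0.07938309159023693), np.float64(-0.12369582579897818)), (np.float64(-0.07789161269062994), np.float64(-0.27014836391498764))]
peg 0.02720389472971385 -0.36306949818283685 0.18501053892615765
peg 0.02703823571309827 -0.2789613470007715 0.1794709711060153
0 bar rel knob: along n 0.11244649627187008 perp 0.06363052214430018
0 bar rel knob: along n 0.11774418182902364 perp 0.06644735152101554
0 bar rel knob: along n 0.1230418673861772 perp 0.06926418089773088
1 bar rel knob: along n 0.11244649627187009 perp 0.07428032917352222
1 bar rel knob: along n 0.11774418182902364 perp 0.07709715855023756
1 bar rel knob: along n 0.12304186738617723 perp 0.07991398792695291
mill top px both (array([ 0.75  , -0.2389,  0.1588]), np.float64(0.0004977494764818878))
R tool cols [[ 0.8739  0.1426  0.4647]
 [ 0.1259 -0.9898  0.067 ]
 [ 0.4695 -0.     -0.8829]]
```

```bash
cat >> h.py <<'E'
from scipy.spatial.transform import Rotation as Ro
D=np.array([.5798,.0828,.1202]); h0=np.array([.6392,.1002,.1528]); h1=np.array([.6366,.0526,.1478])
Rk=np.c_[np.cross(-Y,-n),-Y,-n]; Rd=np.c_[X,-Y,-Z]; Rp=np.c_[Y,X,-Z]  # knob; down; closing along X
def go(p,R=None,o=None):
    o=bot.get_obs(); A=np.array(o["tcp_rot"]); R=A if R is None else R
    rv=Ro.from_matrix(A.T@R).as_rotvec(); d=R.T@(np.array(p)-o["position"])
    print("t",round(o["time"],2),"rotvec",rv,round(np.linalg.norm(rv),3),"then move (new axes)",d,round(np.linalg.norm(d),4),"op",round(o["opening"],3),"F",o["force"],"g",o["grasp_force"])
    return d
E
python3 -c "
from h import *
go(h0+.18*n,Rk); go([.40,.05,.38],Rk); print(h0+.18*n)"
```

```text
t 0.3 rotvec [-0.0611  0.4862  0.2436] 0.547 then move (new axes) [ 0.415  -0.541   0.1293] 0.694 op 1.001 F [-0.7916  0.3992 -1.4709] g 0.0
t 0.3 rotvec [-0.0611  0.4862  0.2436] 0.547 then move (new axes) [ 0.3063 -0.5255 -0.0058] 0.6082 op 1.001 F [-0.7916  0.3992 -1.4709] g 0.0
[0.5556 0.0881 0.3117]
```

Emit:
drive_effector(
  deltas=[
    [[0,0,0],[-0.0153,0.1216,0.0609],0.7],
    [[0,0,0],[-0.0153,0.1216,0.0609],0.7],
    [[0,0,0],[-0.0153,0.1216,0.0609],0.7],
    [[0,0,0],[-0.0153,0.1216,0.0609],0.7],
    [[0.0236,-0.0404,0],[0,0,0],0.7],
    [[0.0236,-0.0404,0],[0,0,0],0.7],
    [[0.0236,-0.0404,0],[0,0,0],0.7],
    [[0.0236,-0.0404,0],[0,0,0],0.7],
    [[0.0236,-0.0404,0],[0,0,0],0.7],
    [[0.0236,-0.0404,0],[0,0,0],0.7],
    [[0.0236,-0.0404,0],[0,0,0],0.7],
  ],
)

```text
time: 1.4
position: [0.314, -0.2059, 0.3093]
tcp_rot: [[0.874, 0.142, 0.466], [0.125, -0.99, 0.066], [0.47, 0.001, -0.883]]
force: [1.8, -0.0, 0.6]
opening: 0.699
grasp_force: 0.0
```

Emit:
drive_effector(
  deltas=[
    [[0.0236,-0.0404,0],[0,0,0],0.7],
    [[0.0236,-0.0404,0],[0,0,0],0.7],
    [[0.0236,-0.0404,0],[0,0,0],0.7],
    [[0.0236,-0.0404,0],[0,0,0],0.7],
    [[0.0236,-0.0404,0],[0,0,0],0.7],
    [[0.0236,-0.0404,0],[0,0,0],0.7],
    [[0,0,0],[0,0,0],0.7],
    [[0,0,0],[0,0,0],0.7],
  ],
)

```text
time: 2.2
position: [0.3992, 0.0381, 0.3715]
tcp_rot: [[0.874, 0.146, 0.463], [0.13, -0.989, 0.068], [0.468, 0.001, -0.884]]
force: [0.2, -0.5, 0.3]
opening: 0.702
grasp_force: 0.0
```

```bash
python3 -c "
from h import *
go(h0+.18*n,Rk)"
```

```text
t 2.2 rotvec [-0.0012  0.0021  0.0037] 0.004 then move (new axes) [ 0.1149 -0.0273  0.1288] 0.1747 op 0.702 F [ 0.1516 -0.5009  0.269 ] g 0.0
```

Emit:
drive_effector(
  deltas=[
    [[0.0287,-0.0068,0.0322],[0,0,0.004],0.7],
    [[0.0287,-0.0068,0.0322],[0,0,0],0.7],
    [[0.0287,-0.0068,0.0322],[0,0,0],0.7],
    [[0.0287,-0.0068,0.0322],[0,0,0],0.7],
    [[0,0,0.03],[0,0,0],0.7],
    [[0,0,0.03],[0,0,0],0.7],
    [[0,0,0.03],[0,0,0],0.7],
    [[0,0,0],[0,0,0],0.7],
    [[0,0,0],[0,0,0],0.7],
  ],
)

```text
time: 3.1
position: [0.5973, 0.0905, 0.2322]
tcp_rot: [[0.876, 0.136, 0.463], [0.12, -0.991, 0.065], [0.467, -0.001, -0.884]]
force: [0.4, 0.0, 0.1]
opening: 0.697
grasp_force: 0.0
```

```bash
python3 -c "
from h import *
go(h0+.025*n,Rk)
S=Cam('side');T=Cam('top')
a=cv2.resize(S.img[140:270,200:360],None,fx=2.4,fy=2.4);b=cv2.resize(T.img[135:265,180:340],None,fx=2.4,fy=2.4)
cv2.imwrite('pics/pre.png',np.hstack([a,b])[:,:,::-1])"
```

```text
t 3.1 rotvec [ 0.0018  0.0026 -0.0061] 0.007 then move (new axes) [ 0.0006 -0.0036  0.0652] 0.0654 op 0.697 F [0.3828 0.0044 0.1415] g 0.0
```

View pics/pre.png

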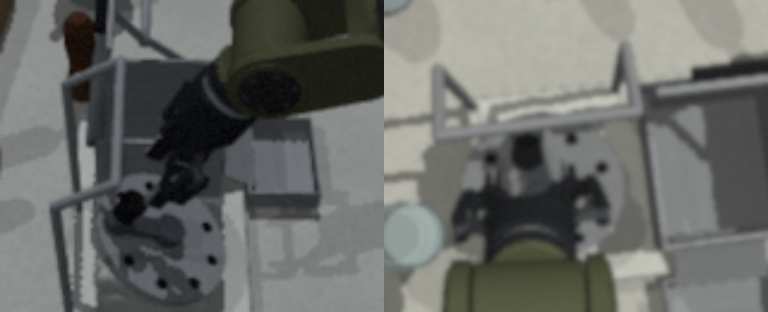

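The fingers straddle the knob (right panel, about (527,150)) and the gripper is clear of the bar. Next I go down along the normal and grip.

Emit:
drive_effector(
  deltas=[
    [[0,-0.0012,0.022],[0,0,-0.006],0.7],
    [[0,-0.0012,0.022],[0,0,0],0.7],
    [[0,-0.0012,0.0215],[0,0,0],0.7],
    [[0,0,0],[0,0,0],0.7],
    [[0,0,0],[0,0,0],0.2],
    [[0,0,0],[0,0,0],0.2],
    [[0,0,0],[0,0,0],0.2],
    [[0,0,0],[0,0,0],0.2],
    [[0,0,0],[0,0,0],0.2],
  ],
  clamp_n=60,
)

```text
time: 4.1
position: [0.6274, 0.1003, 0.1763]
tcp_rot: [[0.873, 0.144, 0.466], [0.128, -0.99, 0.066], [0.47, 0.002, -0.882]]
force: [-3.7, -0.8, 5.6]
opening: 0.363
grasp_force: 58.5
```

```bash
python3 -c "
from h import *
go(h0+.025*n,Rk)"
```

```text
t 4.1 rotvec [ 0.0007 -0.0011  0.0022] 0.003 then move (new axes) [-0.0008  0.0018  0.0012] 0.0023 op 0.363 F [-3.6801 -0.7888  5.643 ] g 58.53588066995144
```

Emit:
drive_effector(
  deltas=[
    [[0,0,-0.005],[0,0,0],0.2],
    [[0,0,-0.005],[0,0,0],0.2],
    [[0,0,-0.005],[0,0,0],0.2],
    [[0,0,0],[0,0,0],0.2],
  ],
)

```text
time: 4.5
position: [0.6202, 0.0993, 0.1884]
tcp_rot: [[0.874, 0.144, 0.464], [0.128, -0.99, 0.066], [0.469, 0.002, -0.883]]
force: [7.6, -0.6, -9.0]
opening: 0.36
grasp_force: 60.1
```

```bash
python3 -c "
from h import *
d=go(h0+.025*n,Rk)
a=Rk.T@(h0-D);print('arc', [Rk.T@0 if 0 else 0])
for k in range(1,9):
  A=lambda t:Ro.from_rotvec(-n*np.radians(t)).apply(h0-D)
  print(k*5,Rk.T@(A(5*k)-A(5*k-5)))
print(D+A(40)-h1)"
```

```text
t 4.5 rotvec [0.0006 0.0005 0.0021] 0.002 then move (new axes) [0.0001 0.0018 0.0153] 0.0154 op 0.36 F [ 7.6059 -0.5699 -9.03  ] g 60.07741320936475
arc [0]
5 [0.0005 0.0061 0.    ]
10 [-0.      0.0061  0.    ]
15 [-0.0006  0.0061 -0.    ]
20 [-0.0011  0.006  -0.    ]
25 [-0.0016  0.0059  0.    ]
30 [-0.0021  0.0057 -0.    ]
35 [-0.0026  0.0055 -0.    ]
40 [-0.0031  0.0053 -0.    ]
[-0.      0.0001  0.    ]
```

Emit:
drive_effector(
  deltas=[
    [[0.0005,0.0061,0],[0,0,0],0.2],
    [[0,0.0061,0],[0,0,0],0.2],
    [[-0.0006,0.0061,0],[0,0,0],0.2],
    [[-0.0011,0.006,0],[0,0,0],0.2],
    [[-0.0016,0.0059,0],[0,0,0],0.2],
    [[-0.0021,0.0057,0],[0,0,0],0.2],
    [[-0.0026,0.0055,0],[0,0,0],0.2],
    [[-0.0031,0.0053,0],[0,0,0],0.2],
    [[0,0,0],[0,0,0],0.2],
    [[0,0,0],[0,0,0],0.2],
  ],
)

```text
time: 5.5
position: [0.6179, 0.0512, 0.1831]
tcp_rot: [[0.874, 0.144, 0.464], [0.128, -0.99, 0.066], [0.469, 0.002, -0.883]]
force: [10.1, -3.0, -8.2]
opening: 0.361
grasp_force: 60.3
```

```bash
python3 -c "
from h import *
d=go(h1+.025*n,Rk)"
```

```text
t 5.5 rotvec [0.0014 0.0005 0.0019] 0.002 then move (new axes) [-0.0001  0.0013  0.0149] 0.015 op 0.361 F [10.1449 -2.9564 -8.2027] g 60.28306559252087
```

Emit:
drive_effector(
  deltas=[
    [[0,0.001,0],[0,0,0],0.2],
    [[0,0,0.005],[0,0,0],0.2],
    [[0,0,0.005],[0,0,0],0.2],
    [[0,0,0.005],[0,0,0],0.2],
    [[0,0,0],[0,0,0],0.2],
    [[0,0,0],[0,0,0],0.2],
  ],
)

```text
time: 6.1
position: [0.6251, 0.0517, 0.1714]
tcp_rot: [[0.873, 0.144, 0.466], [0.128, -0.99, 0.066], [0.47, 0.002, -0.882]]
force: [-5.7, -1.2, 7.9]
opening: 0.363
grasp_force: 61.6
```

```bash
python3 -c "
from h import *
d=go(h1+.025*n,Rk)"
```

```text
t 6.1 rotvec [ 0.0009 -0.001   0.0024] 0.003 then move (new axes) [-0.0009  0.0008  0.0012] 0.0017 op 0.363 F [-5.6557 -1.1711  7.8909] g 61.604584489250556
```

Depth and force match the home reading at the start, so the pin is probably in. I'll release, back off along the normal and look.

Emit:
drive_effector(
  deltas=[
    [[0,0,0],[0,0,0],0.7],
    [[0,0,0],[0,0,0],0.7],
    [[0,0,0],[0,0,0],0.7],
    [[0,0,0],[0,0,0],0.7],
    [[0,0,-0.03],[0,0,0],0.7],
    [[0,0,-0.04],[0,0,0],0.7],
    [[0,0,-0.04],[0,0,0],0.7],
    [[0,0,-0.04],[0,0,0],0.7],
    [[-0.04,0,-0.03],[0,0,0],0.7],
    [[-0.04,0,-0.03],[0,0,0],0.7],
    [[-0.04,0,0],[0,0,0],0.7],
    [[0,0,0],[0,0,0],0.7],
  ],
)

```text
time: 7.3
position: [0.4192, 0.0224, 0.297]
tcp_rot: [[0.875, 0.144, 0.462], [0.128, -0.99, 0.066], [0.467, 0.001, -0.884]]
force: [0.4, 0.0, -0.1]
opening: 0.7
grasp_force: 0.0
```

```bash
python3 -c "
from h import *
S=Cam('side');T=Cam('top')
print('pred knob px', T.proj(h1+.05*n),S.proj(h1+.05*n))
a=cv2.resize(S.img[180:270,210:310],None,fx=3.9,fy=3.9);b=cv2.resize(T.img[170:260,200:300],None,fx=3.9,fy=3.9)
cv2.imwrite('pics/sel.png',np.hstack([a,b])[:,:,::-1])
P=.6127*X-.337*Y; P[2]=.18; print(P); go(P,Rp); go(P,Rk)"
```

```text
pred knob px [258.6773 200.4099] [258.1318 212.4095]
[ 0.6545 -0.2462  0.18  ]
t 7.4 rotvec [ 0.3839 -0.3817 -1.535 ] 1.628 then move (new axes) [-0.2989  0.1912  0.1193] 0.3743 op 0.701 F [ 1.0958 -0.5251  0.5112] g 0.0
t 7.4 rotvec [0.0009 0.0003 0.0019] 0.002 then move (new axes) [0.1128 0.2989 0.1951] 0.3743 op 0.701 F [ 1.0958 -0.5251  0.5112] g 0.0
```

View pics/sel.png

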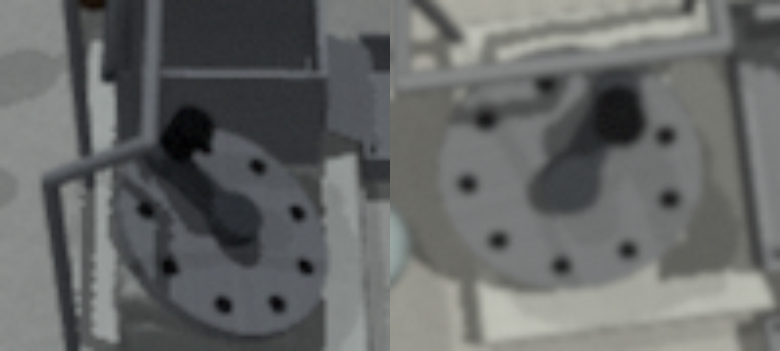

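The selector now sits over the next hole: the knob is at top pixel (258.5,199.0) and side pixel (257.9,213.8). Both match the predicted home position, with the same ~1 px offset as at the start. Next is the peg.

```bash
cat >> h.py <<'E'
a=np.radians(12); zt=-np.cos(a)*Z+np.sin(a)*Y
Rq=np.c_[np.cross(X,zt),X,zt]; Rq2=np.c_[np.cross(-X,zt),-X,zt]
Peg=.6127*X-.345*Y+.1795*Z      # grip point, 8 mm further out
E
python3 -c "
from h import *
o=bot.get_obs();print('q',o['q'])
T=Peg+.019*zt
for R in (Rq,Rq2): go(T-.12*zt,R)
A=np.array(o['tcp_rot']);print('tgt',T-.12*zt,'via in tool axes',A.T@(np.array([.45,-.30,.36])-o['position']))
"
```

```text
q [-0.0984 -0.3088  2.0355  0.138   0.943   1.2733]
t 7.4 rotvec [ 0.5393 -0.2177 -1.4784] 1.589 then move (new axes) [-0.3251  0.1912 -0.0477] 0.3802 op 0.701 F [ 1.0958 -0.5251  0.5112] g 0.0
t 7.4 rotvec [-0.2209 -0.5471  1.5833] 1.69 then move (new axes) [ 0.3251 -0.1912 -0.0477] 0.3802 op 0.701 F [ 1.0958 -0.5251  0.5112] g 0.0
tgt [ 0.6586 -0.2749  0.2783] via in tool axes [ 0.0112  0.3231 -0.0622]
```

Emit:
drive_effector(
  deltas=[
    [[0.0014,0.0404,-0.0078],[0,0,0],0.5],
    [[0.0014,0.0404,-0.0078],[0,0,0],0.5],
    [[0.0014,0.0404,-0.0078],[0,0,0],0.5],
    [[0.0014,0.0404,-0.0078],[0,0,0],0.5],
    [[0.0014,0.0404,-0.0078],[0,0,0],0.5],
    [[0.0014,0.0404,-0.0078],[0,0,0],0.5],
    [[0.0014,0.0404,-0.0078],[0,0,0],0.5],
    [[0.0014,0.0404,-0.0078],[0,0,0],0.5],
  ],
)

```text
time: 8.2
position: [0.4509, -0.3025, 0.3597]
tcp_rot: [[0.874, 0.144, 0.463], [0.128, -0.99, 0.066], [0.468, 0.001, -0.884]]
force: [0.2, 0.5, -0.4]
opening: 0.496
grasp_force: 0.0
```

Emit:
drive_effector(
  deltas=[
    [[0,0,0],[0.049,-0.0198,-0.1344],0.5],
    [[0,0,0],[0.049,-0.0198,-0.1344],0.5],
    [[0,0,0],[0.049,-0.0198,-0.1344],0.5],
    [[0,0,0],[0.049,-0.0198,-0.1344],0.5],
    [[0,0,0],[0.049,-0.0198,-0.1344],0.5],
    [[0,0,0],[0.049,-0.0198,-0.1344],0.5],
    [[0,0,0],[0.049,-0.0198,-0.1344],0.5],
    [[0,0,0],[0.049,-0.0198,-0.1344],0.5],
    [[0,0,0],[0.049,-0.0198,-0.1344],0.5],
    [[0,0,0],[0.049,-0.0198,-0.1344],0.5],
    [[0,0,0],[0.049,-0.0198,-0.1344],0.5],
    [[0,0,0],[0,0,0],0.5],
  ],
)

```text
time: 9.4
position: [0.4516, -0.3001, 0.3588]
tcp_rot: [[-0.143, 0.989, -0.033], [0.968, 0.147, 0.205], [0.208, -0.002, -0.978]]
force: [0.3, -0.3, 0.2]
opening: 0.501
grasp_force: 0.0
```

```bash
python3 -c "
from h import *
go(Peg+(.019-.12)*zt,Rq)"
```

```text
t 9.4 rotvec [-0.0029 -0.0001  0.0035] 0.005 then move (new axes) [-0.0212  0.2085  0.0778] 0.2235 op 0.501 F [ 0.3397 -0.3098  0.2338] g 0.0
```

Emit:
drive_effector(
  deltas=[
    [[-0.0035,0.0348,0.013],[-0.003,0,0.0035],0.5],
    [[-0.0035,0.0348,0.013],[0,0,0],0.5],
    [[-0.0035,0.0348,0.013],[0,0,0],0.5],
    [[-0.0035,0.0348,0.013],[0,0,0],0.5],
    [[-0.0035,0.0348,0.013],[0,0,0],0.5],
    [[-0.0035,0.0345,0.013],[0,0,0],0.5],
    [[0,0,0.03],[0,0,0],0.5],
    [[0,0,0.03],[0,0,0],0.5],
    [[0,0,0],[0,0,0],0.5],
    [[0,0,0],[0,0,0],0.5],
  ],
)

```text
time: 10.4
position: [0.6559, -0.2632, 0.221]
tcp_rot: [[-0.134, 0.991, -0.027], [0.969, 0.136, 0.206], [0.208, 0.001, -0.978]]
force: [0.2, -1.1, 1.1]
opening: 0.502
grasp_force: 0.0
```

```bash
python3 -c "
from h import *
go(Peg+(.019)*zt,Rq)
S=Cam('side');T=Cam('top')
a=cv2.resize(S.img[80:240,210:350],None,fx=2.75,fy=2.75);b=cv2.resize(T.img[110:270,280:420],None,fx=2.75,fy=2.75)
cv2.imwrite('pics/peg.png',np.hstack([a,b])[:,:,::-1])"
```

```text
t 10.4 rotvec [ 0.0025 -0.0004 -0.0059] 0.006 then move (new axes) [0.0002 0.0011 0.0614] 0.0614 op 0.502 F [ 0.2389 -1.0871  1.1374] g 0.0
```

View pics/peg.png

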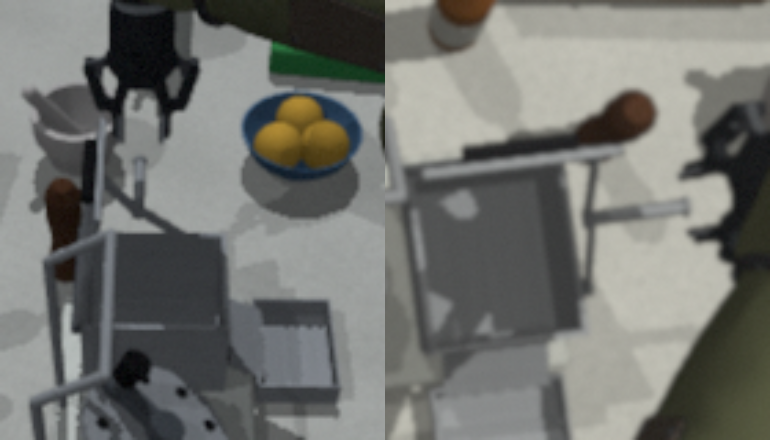

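The fingers straddle the peg, with the wrist well clear of the lid and the mill. I'll go down and grip.

Emit:
drive_effector(
  deltas=[
    [[0,0,0.02],[0,0,-0.006],0.5],
    [[0,0,0.02],[0,0,0],0.5],
    [[0,0.001,0.021],[0,0,0],0.5],
    [[0,0,0],[0,0,0],0.5],
    [[0,0,0],[0,0,0],0],
    [[0,0,0],[0,0,0],0],
    [[0,0,0],[0,0,0],0],
    [[0,0,0],[0,0,0],0],
    [[0,0,0],[0,0,0],0],
  ],
  clamp_n=40,
)

```text
time: 11.4
position: [0.6561, -0.2506, 0.1631]
tcp_rot: [[-0.143, 0.99, -0.023], [0.968, 0.144, 0.204], [0.205, 0.007, -0.979]]
force: [5.9, -1.0, 3.9]
opening: 0.146
grasp_force: 39.5
```

```bash
python3 -c "
from h import *
go(Peg+(.019)*zt,Rq)
c=lambda t:np.array([np.cos(np.radians(t))*X+np.sin(np.radians(t))*Z])[0]*.08
for t in range(46,112,6): print(t,Rq.T@(c(t)-c(t-6)))"
```

```text
t 11.4 rotvec [0.0063 0.0026 0.003 ] 0.007 then move (new axes) [ 0.0001 -0.0009  0.0023] 0.0025 op 0.146 F [ 5.8717 -0.9759  3.9138] g 39.53036427497864
46 [ 0.0013 -0.0057 -0.006 ]
52 [ 0.0011 -0.0063 -0.0054]
58 [ 0.001  -0.0069 -0.0047]
64 [ 0.0008 -0.0073 -0.004 ]
70 [ 0.0007 -0.0077 -0.0032]
76 [ 0.0005 -0.008  -0.0024]
82 [ 0.0003 -0.0082 -0.0016]
88 [ 0.0002 -0.0083 -0.0007]
94 [-0.     -0.0084  0.0001]
100 [-0.0002 -0.0083  0.001 ]
106 [-0.0004 -0.0082  0.0018]
```

Emit:
drive_effector(
  deltas=[
    [[0.0006,-0.0028,-0.003],[0,0,0],0],
    [[0.0006,-0.0028,-0.003],[0,0,0],0],
    [[0.0011,-0.0063,-0.0054],[0,0,0],0],
    [[0.001,-0.0069,-0.0047],[0,0,0],0],
    [[0,0,0],[0,0,0],0],
  ],
)

```text
time: 11.9
position: [0.6377, -0.2534, 0.181]
tcp_rot: [[-0.143, 0.99, -0.02], [0.968, 0.144, 0.204], [0.205, 0.009, -0.979]]
force: [8.1, 1.2, 9.5]
opening: 0.144
grasp_force: 40.9
```

Emit:
drive_effector(
  deltas=[
    [[0.0008,-0.0073,-0.004],[0,0,0],0],
    [[0.0007,-0.0077,-0.0032],[0,0,0],0],
    [[0.0005,-0.008,-0.0024],[0,0,0],0],
    [[0,0,0],[0,0,0],0],
  ],
)

```text
time: 12.3
position: [0.6154, -0.2567, 0.1925]
tcp_rot: [[-0.144, 0.989, -0.018], [0.968, 0.144, 0.203], [0.204, 0.012, -0.979]]
force: [4.0, 3.0, 21.3]
opening: 0.144
grasp_force: 40.4
```

Emit:
drive_effector(
  deltas=[
    [[0,0,-0.002],[0,0,0],0],
    [[0.0003,-0.0082,-0.0026],[0,0,0],0],
    [[0,0,0],[0,0,0],0],
  ],
)

```text
time: 12.6
position: [0.6066, -0.2579, 0.1951]
tcp_rot: [[-0.143, 0.989, -0.022], [0.968, 0.145, 0.205], [0.206, 0.008, -0.979]]
force: [0.6, 4.5, 12.4]
opening: 0.143
grasp_force: 40.8
```

Emit:
drive_effector(
  deltas=[
    [[0.0002,-0.0083,-0.0015],[0,0,0],0],
    [[0,-0.0084,-0.0004],[0,0,0],0],
    [[0,0,0],[0,0,0],0],
  ],
)

```text
time: 12.9
position: [0.5896, -0.2605, 0.197]
tcp_rot: [[-0.143, 0.989, -0.023], [0.968, 0.145, 0.205], [0.207, 0.007, -0.978]]
force: [-3.9, 5.9, 15.6]
opening: 0.146
grasp_force: 39.9
```

Emit:
drive_effector(
  deltas=[
    [[-0.0002,-0.0083,0.0003],[0,0,0],0],
    [[-0.0004,-0.0075,0.001],[0,0,0],0],
    [[0,0,0],[0,0,0],0],
    [[0,0,0],[0,0,0],0],
  ],
)

```text
time: 13.3
position: [0.5737, -0.2632, 0.1946]
tcp_rot: [[-0.143, 0.989, -0.025], [0.968, 0.145, 0.206], [0.207, 0.005, -0.978]]
force: [-5.1, 4.7, 10.1]
opening: 0.142
grasp_force: 40.5
```

```bash
python3 -c "
from h import *
S=Cam('side');T=Cam('top')
a=cv2.resize(S.img[80:240,210:350],None,fx=2.75,fy=2.75);b=cv2.resize(T.img[110:270,280:420],None,fx=2.75,fy=2.75)
cv2.imwrite('pics/lid.png',np.hstack([a,b])[:,:,::-1])"
```

```text
(no output)
```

View pics/lid.png

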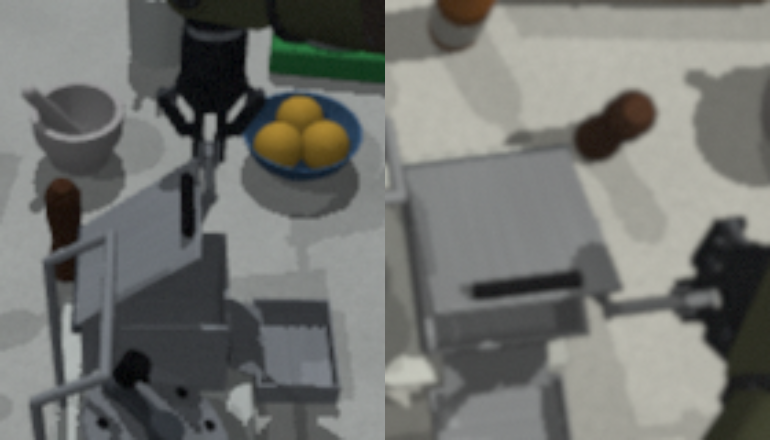

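The lid is halfway down: the handle is at right panel (525,285), the knee is folded to the front and the mill still stands. I'll release and rise.

Emit:
drive_effector(
  deltas=[
    [[0,0,0],[0,0,0],0.5],
    [[0,0,0],[0,0,0],0.5],
    [[0,0,0],[0,0,0],0.5],
    [[0,0,0],[0,0,0],0.5],
    [[0,0,-0.03],[0,0,0],0.5],
    [[0,0,-0.04],[0,0,0],0.5],
    [[0,0,-0.04],[0,0,0],0],
    [[0,0,-0.04],[0,0,0],0],
    [[0,0,0],[0,0,0],0],
  ],
)

```text
time: 14.3
position: [0.578, -0.2954, 0.3442]
tcp_rot: [[-0.143, 0.99, -0.021], [0.969, 0.144, 0.201], [0.202, 0.009, -0.979]]
force: [0.7, -0.4, -0.2]
opening: 0.01
grasp_force: 0.0
```

```bash
python3 -c "
from h import *
for f in (40,30,20,10,0):
  g=np.radians(f); H=D+.092*X-.200*Y; H[2]=.152
  p=H+.14*(-np.cos(g)*X+np.sin(g)*Z)+.008*(np.sin(g)*X+np.cos(g)*Z)
  print(f,p); go(p,Rq)
  if f==40: go(p+.06*Z,Rq)
"
```

```text
40 [ 0.5983 -0.1166  0.2481]
t 14.3 rotvec [0.0082 0.0059 0.0032] 0.011 then move (new axes) [0.1503 0.0456 0.1302] 0.204 op 0.01 F [ 0.7078 -0.3913 -0.1735] g 0.0
t 14.3 rotvec [0.0082 0.0059 0.0032] 0.011 then move (new axes) [0.1628 0.0456 0.0715] 0.1836 op 0.01 F [ 0.7078 -0.3913 -0.1735] g 0.0
30 [ 0.5833 -0.1188  0.2289]
t 14.3 rotvec [0.0082 0.0059 0.0032] 0.011 then move (new axes) [0.1464 0.0305 0.149 ] 0.211 op 0.01 F [ 0.7078 -0.3913 -0.1735] g 0.0
20 [ 0.5719 -0.1204  0.2074]
t 14.3 rotvec [0.0082 0.0059 0.0032] 0.011 then move (new axes) [0.1419 0.0189 0.17  ] 0.2222 op 0.01 F [ 0.7078 -0.3913 -0.1735] g 0.0
10 [ 0.5643 -0.1215  0.1842]
t 14.3 rotvec [0.0082 0.0059 0.0032] 0.011 then move (new axes) [0.1371 0.0112 0.1927] 0.2368 op 0.01 F [ 0.7078 -0.3913 -0.1735] g 0.0
0 [ 0.5608 -0.122   0.16  ]
t 14.3 rotvec [0.0082 0.0059 0.0032] 0.011 then move (new axes) [0.132  0.0077 0.2164] 0.2536 op 0.01 F [ 0.7078 -0.3913 -0.1735] g 0.0
```

Emit:
drive_effector(
  deltas=[
    [[0.0407,0.0114,0.0179],[0.008,0.006,0],0],
    [[0.0407,0.0114,0.0179],[0,0,0],0],
    [[0.0407,0.0114,0.0179],[0,0,0],0],
    [[0.0407,0.0114,0.0179],[0,0,0],0],
    [[-0.006,0,0.0293],[0,0,0],0],
    [[-0.0065,0,0.0293],[0,0,0],0],
    [[0,0,0],[0,0,0],0],
  ],
)

```text
time: 15.0
position: [0.5954, -0.1141, 0.2388]
tcp_rot: [[-0.141, 0.989, -0.043], [0.966, 0.147, 0.213], [0.217, -0.012, -0.976]]
force: [-0.4, -0.8, 0.7]
opening: 0.001
grasp_force: 0.0
```

Emit:
drive_effector(
  deltas=[
    [[-0.002,-0.0075,0.0094],[0,0,0],0],
    [[-0.002,-0.0075,0.0094],[0,0,0],0],
    [[-0.0022,-0.0058,0.0105],[0,0,0],0],
    [[-0.0022,-0.0058,0.0105],[0,0,0],0],
    [[0,0,0],[0,0,0],0],
  ],
)

```text
time: 15.5
position: [0.5694, -0.1188, 0.2018]
tcp_rot: [[-0.141, 0.989, -0.038], [0.966, 0.146, 0.211], [0.215, -0.007, -0.977]]
force: [0.7, -0.6, -0.1]
opening: 0.001
grasp_force: 0.0
```

Emit:
drive_effector(
  deltas=[
    [[-0.0024,-0.0038,0.0113],[0,0,0],0],
    [[-0.0024,-0.0038,0.0113],[0,0,0],0],
    [[0,0,0],[0,0,0],0],
  ],
)

```text
time: 15.8
position: [0.5615, -0.1194, 0.1775]
tcp_rot: [[-0.141, 0.989, -0.04], [0.966, 0.146, 0.212], [0.215, -0.008, -0.977]]
force: [0.1, -0.2, -0.1]
opening: -0.003
grasp_force: 0.0
```

```bash
python3 -c "
from h import *
go([ 0.5608, -0.122 ,  0.16  ],Rq)"
```

```text
t 15.8 rotvec [-0.009  -0.0074  0.0019] 0.012 then move (new axes) [-0.0061 -0.0011  0.0166] 0.0177 op -0.003 F [ 0.1496 -0.2276 -0.0983] g 0.0
```

No contact force was measured, so I'll look before pressing further.

```bash
python3 -c "
from h import *
S=Cam('side');T=Cam('top')
a=cv2.resize(S.img[80:240,210:350],None,fx=2.75,fy=2.75);b=cv2.resize(T.img[110:270,280:420],None,fx=2.75,fy=2.75)
cv2.imwrite('pics/lid2.png',np.hstack([a,b])[:,:,::-1])"
```

```text
(no output)
```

View pics/lid2.png

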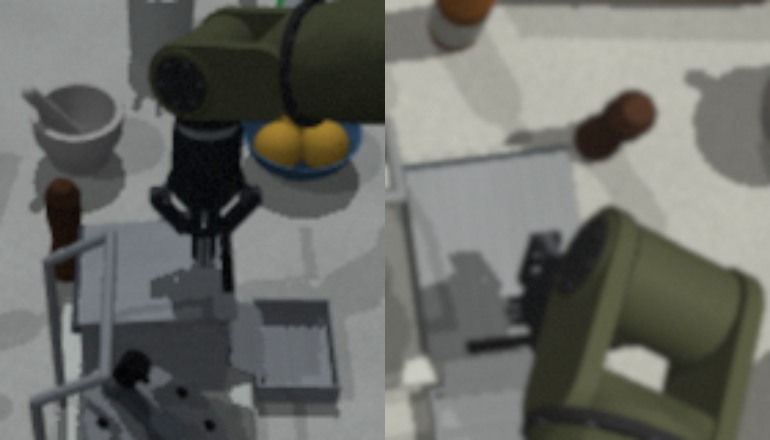

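The lid has come down to nearly level, with its handle at the front edge. I'll press on to confirm it's shut.

Emit:
drive_effector(
  deltas=[
    [[-0.0018,0,0.0085],[0,0,0],0],
    [[-0.0018,0,0.0085],[0,0,0],0],
    [[0,0,0],[0,0,0],0],
  ],
)

```text
time: 16.2
position: [0.5625, -0.1195, 0.1617]
tcp_rot: [[-0.142, 0.989, -0.036], [0.967, 0.146, 0.211], [0.214, -0.005, -0.977]]
force: [0.2, -0.2, 1.2]
opening: -0.001
grasp_force: 0.5
```

Emit:
drive_effector(
  deltas=[
    [[-0.0006,0,0.003],[0,0,0],0],
    [[0,0,0],[0,0,0],0],
  ],
)

```text
time: 16.4
position: [0.5627, -0.1196, 0.161]
tcp_rot: [[-0.143, 0.989, -0.035], [0.967, 0.147, 0.21], [0.213, -0.004, -0.977]]
force: [-8.4, -0.6, 23.0]
opening: -0.004
grasp_force: 11.5
```

It stops hard at z = 0.161, where 0.160 was predicted for a shut lid. I'll lift away and check.

Emit:
drive_effector(
  deltas=[
    [[0,0,-0.04],[0,0,0],0],
    [[0,0,-0.05],[0,0,0],0],
    [[0,0,-0.05],[0,0,0],0],
    [[0,-0.04,-0.03],[0,0,0],0],
    [[-0.03,-0.04,0],[0,0,0],0],
    [[-0.03,-0.04,0],[0,0,0],0],
    [[-0.03,-0.04,0],[0,0,0],0],
    [[-0.03,-0.04,0],[0,0,0],0],
    [[-0.03,-0.04,0],[0,0,0],0],
    [[0,0,0],[0,0,0],0],
    [[0,0,0],[0,0,0],0],
  ],
)

```text
time: 17.5
position: [0.352, -0.3358, 0.2937]
tcp_rot: [[-0.14, 0.989, -0.037], [0.967, 0.144, 0.211], [0.215, -0.006, -0.977]]
force: [0.0, -0.4, 0.0]
opening: -0.001
grasp_force: 0.0
```

```bash
python3 -c "
from h import *
S=Cam('side');T=Cam('top')
a=cv2.resize(S.img[120:320,195:335],None,fx=2.6,fy=2.6);b=cv2.resize(T.img[110:310,165:405],None,fx=1.8,fy=1.8)
b=cv2.resize(T.img[110:310,165:395],None,fx=1.75,fy=2.6) if 0 else cv2.copyMakeBorder(b,0,520-b.shape[0],0,0,cv2.BORDER_CONSTANT)
cv2.imwrite('pics/end.png',np.hstack([a,b])[:,:,::-1])"
```

```text
(no output)
```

View pics/end.png

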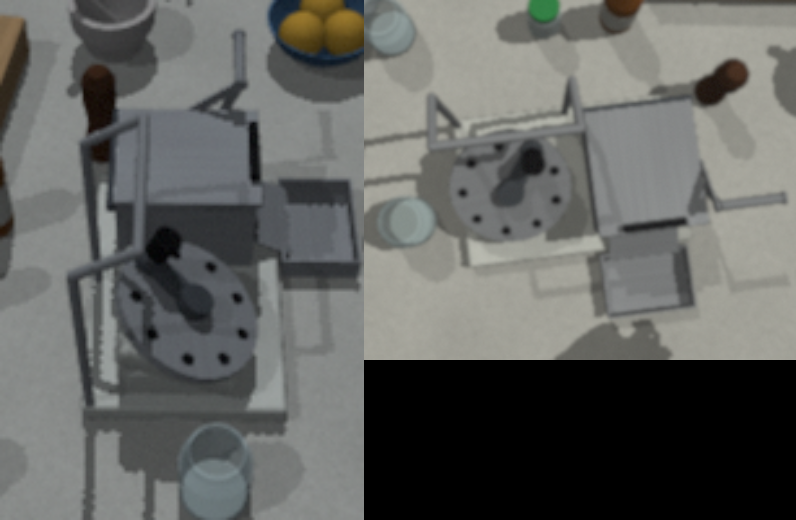

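The lid lies flat on the rim, the arm is in the next hole, and the jar and mill are standing where they were.

```bash
python3 -c "
from bench import bot
print(bot.job_done())"
```

```text
the job is handed in; nothing more can be done
None
```

I handed the job in at about 17.6 s: the selector pin is home in the next hole clockwise, the stay is unlocked, the lid is shut against a hard stop, and the jar and mill were not moved; no verdict was returned.

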